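# Load the sample slide of a vial reader on its stop pin and start the reading

## Robot

A 7-joint arm with a two-finger parallel gripper is mounted at the origin on a cart in front of the work surface, level with it; the furniture and walls round the work are solid. World frame = base frame: x ahead of the robot, y to its left, z up, the work surface at z = 0. Lengths are in m, angles in rad, forces in N, time in s.
With the tool pointing down it reaches from about 0.4 to 0.925 m from the base axis. Payload 5.6 kg.
Tool frame: the origin (TCP) lies on the centre line of the jaws, within the pads' length; the fingertips stand 22 mm ahead of it and the grasp point (between the pads) lies 3 mm ahead of it; z points along the fingers, y is the line along which they close (so a half turn about z gives the same grasp; the last joint's range is limited). The gripper opens to 85 mm and grips with 20 to 120 N. Pads are 22 mm wide; open, the fingers measure 114 mm over their backs; the gripper's body (76 mm by 85 mm) begins 54 mm behind the grasp point. The pads swing forward as they close: fully open they stand 13 mm farther back than shut.
Start: joints at [1.202, 0.468, -0.012, 1.603, 0.006, 1.071, -0.056], TCP at [0.208, -0.616, 0.253] pointing down, gripper open.
Joint ranges: [-2.53, 2.53], [-0.31, 2.02], [-1.57, 1.55], [0.28, 2.44], [-1.29, 4.43], [0.15, 1.84], [-2.92, 2.92]. Speed limits (rad/s): [2.57, 2.57, 3.14, 3.14, 3.14, 3.14, 3.14].

## Interface

Orientations are given as a unit quaternion [w, x, y, z].
In Python, from station import manip, viewer, ticket, nets gives the robot as it stands.
- The arm moves only by the shell command python3 -m handwheel 'ROWS' [OPENING] [FORCE]. ROWS is JSON, a list of rows, each a list of 6 numbers: the shift along the tool's x, y, z normalised to -1 to 1, where 1 is 100 cm, then the turn, a rotation vector about the tool's x, y, z normalised to -1 to 1, where 1 is 1.5 rad. In form: [[dx, dy, dz, wx, wy, wz], ...]. A call has 1 to 20 rows; each row is the pose to reach, as a shift and turn from the pose commanded when the call began, along the tool's axes at that moment; what a row does not reach only later rows make up. A row lasts 1/8 s, in which the tool goes at most 62.5 mm and 10.7 degrees, less where a joint would pass 70% of its speed; a pose out of reach is approached as far as the arm can. A call with a number of a shift or a turn outside -1 to 1 is refused whole. A call with a gripper value outside its range is refused whole. OPENING is the opening, from -1 (shut) to 1 (fully open), set as the call begins (- or left out, the last holds). The fingers move at their own pace and stop on an object; FORCE is the grip in N (left out, the last holds). Time passes only in rows, so rows that repeat a pose let the fingers close. It gives the time, the measured TCP pose, the force, the opening and the grip force at its end, in the units of the state.
- manip.get_obs(): the state, without advancing time (a new reading comes with each control period).
- viewer.get_image(name): name is "scene" or "side" or "wrist"; returns a dict with "img" (420x560x3 uint8, red, green, blue), "K" (3x3 intrinsics, pixels), "extrinsics" (4x4, takes a point from camera to world coordinates); the wrist camera has in their place "tool_from_camera" (4x4, takes a point from camera to tool coordinates, whose origin is the TCP and whose axes are the flange's). Camera axes: x right, y down, z forward; pixel columns grow to the right and rows downward; lengths in m; the calibration is good to about 2 mm. A picture is of the moment at which its call begins: read the wrist's pose just before it. There is no depth.
- ticket.close_job(): hands the job in; it is judged then, once.
Trained networks look in the newest picture that a camera, given by its name, has taken for a name from the list of things; names that differ only in an ending like _2 or _b are one class to them, and where a whole thing is asked for, a point or a joint stands for the part that bears it (a point fixed in the world has none). Each returns a list of dicts, best first, with "p" (0 to 1); they miss things now and then, are a little off and sometimes report something else, mostly with a low value. They report only what shows in the picture. A call takes as long as a camera call. They do not tell look-alikes from the thing itself.
- nets.silhouettes(camera, target): "pixels" (420x560 bool, what is visible of it) and "rect" ([left, top, right, bottom] in pixels, round what is visible of it).
- nets.spot_point(camera, target): "uv" ([column, row] in pixels: a listed point, or the origin of a listed thing).
The state is a dict: "t": time; "q": joint angles; "joint_vel": joint speeds; "joint_efforts": joint torques, N m; "position": TCP position; "tool_rot": TCP orientation; "wrist_force": force on the tool from outside, world axes, zero at the start; "torque": the same for the moment, N m; "gripper_width": finger opening in m; "gripper_force": force on a finger pad.
Only numpy, scipy, OpenCV 4.12 (cv2) and the standard library are available. Lean on these libraries where they do the work, as an engineer would, in place of code of your own. Each camera call takes 0.05 s, during which the arm holds its last target. There are 200 camera calls.

## Task

On the two-lane vial reader, push the slide that carries the red-capped vial all the way in to its stop with your fingertips, then let go so that it springs back and latches on its stop pin with the vial in the reading position. Once it has latched, press the green start key down and release it. Leave the other slide, both stop pins, the vials themselves and everything else on the bench alone; nothing is gripped or lifted.

Things in the scene. Friction and masses are not known exactly. Their poses are not given: they have to be found in the camera images.
- reader: two-lane vial reader, fixed: grey base plate 212 x 190 mm, 12 mm thick; on its front part two sprung aluminium slides (lane centres 44 mm either side of the middle), over its rear part a white housing 186 mm wide, 102 mm high, with a tunnel per lane, from x = +0.008 to +0.100. Origin: centre of the underside, +x from front (slides) to back, +y to the left lane. Turned up to 0.25 rad.
- left_slide (a joint): left slide (the reader's +y lane), m: 0 = out (start), 0.070 = in against its stop; moves along the reader's +x. A damped spring pushes it out, 2 N at 0, 4.8 N at 0.070; its ramp lifting the stop pin adds about 1 N from 0.016 to 0.04. Let go past 0.047 it returns and rests on the stop pin at 0.045; let go earlier it runs out to 0.
- left_push (a point): centre of the black rubber face of the left slide's upright push plate, facing the reader's -x; moves with the slide; 36.5 mm above the worktop. The plate is 56 mm wide and reaches from 24 mm below to 18 mm above this point. The vial stands 95 mm behind the face; with the slide fully in the face is still 48 mm in front of the housing.
- left_pocket (a point): centre of the floor of the left slide's vial pocket (a black block, 40 mm wide, with a hole 19.5 mm in diameter and 22 mm deep); moves with the slide. The vial's origin lies at this point when it is seated.
- left_pin (a joint): sprung stop pin of the left slide, m: 0 = down, positive = raised. The slide's ramp lifts it 8 mm as the slide goes in, then it drops behind the slide's tooth by itself. Pulling it up by hand would free the slide.
- left_knob (a point): top centre of the black knob (19 mm in diameter) on the left stop pin; 73.5 mm above the worktop with the pin down, 30 mm to the outside of its lane's centre line.
- right_slide (a joint): right slide (the reader's -y lane), m: 0 = out (start), 0.070 = in against its stop; moves along the reader's +x. A damped spring pushes it out, 2 N at 0, 4.8 N at 0.070; its ramp lifting the stop pin adds about 1 N from 0.016 to 0.04. Let go past 0.047 it returns and rests on the stop pin at 0.045; let go earlier it runs out to 0.
- right_push (a point): centre of the black rubber face of the right slide's upright push plate, facing the reader's -x; moves with the slide; 36.5 mm above the worktop. The plate is 56 mm wide and reaches from 24 mm below to 18 mm above this point. The vial stands 95 mm behind the face; with the slide fully in the face is still 48 mm in front of the housing.
- right_pocket (a point): centre of the floor of the right slide's vial pocket (a black block, 40 mm wide, with a hole 19.5 mm in diameter and 22 mm deep); moves with the slide. The vial's origin lies at this point when it is seated.
- right_pin (a joint): sprung stop pin of the right slide, m: 0 = down, positive = raised. The slide's ramp lifts it 8 mm as the slide goes in, then it drops behind the slide's tooth by itself. Pulling it up by hand would free the slide.
- right_knob (a point): top centre of the black knob (19 mm in diameter) on the right stop pin; 73.5 mm above the worktop with the pin down, 30 mm to the outside of its lane's centre line.
- start_key (a joint): green start key, m: 0 = up, 0.005 = fully pressed, straight down; takes 4 N to the bottom and springs back up
- start_key_top (a point): centre of the top of the round green start key (26 mm in diameter) on the housing's roof, left half, 123 mm above the worktop; it is pressed straight down
- vial_red: red-capped sample vial, 18 mm across, 62 mm high, standing loose in one of the two slides' pockets; origin at the centre of its underside, z up
- vial_blue: blue-capped vial, 17 mm across, 50 mm high, standing loose in the other slide's pocket; origin at the centre of its underside, z up
- beaker: a clear plastic beaker, 54 mm across, 70 mm high, standing left of the reader; bystander, loose; origin at the centre of its underside
- vial_green: a loose green-capped vial, 20 mm across, 55 mm high, standing right of the reader; bystander, loose; origin at the centre of its underside
- dropper: a small white dropper bottle with a red cap, 31 mm across, 72 mm high, standing right of the reader; bystander, loose; origin at the centre of its underside
- petri: a flat clear petri dish, 61 mm across, 13 mm high, lying to the right in front; bystander, loose; origin at the centre of its underside
- marker: a red and white marker pen, 135 mm long, 16 mm thick, lying to the left in front; bystander, loose; origin at the centre of its underside
Not all that is in view belongs to the job. Of the things that look like the vial_red, the smallest one is meant.

How it is judged:
By the outcome, as a careful person would: the job done as asked, in the order asked, and still so for the second after the job is handed in, with the robot touching nothing.
It also fails if it takes over 40 s, if anything falls off the work surface, if the arm or the gripper's body presses on something with over 40 N, if the wrist force passes 120 N, or if a joint passes its speed limit or range.

## Working session

There is one attempt and no reset: what is moved stays moved. The work goes in short steps, Python scripts to look and compute and a shell command to move; the robot and the scene stay as the last step left them, time stands still between calls to the robot, and variables do not carry over. Pictures are saved under pics/ and viewed, at most 10 in all, crops included, and the job is handed in when it is done.

```bash
mkdir -p pics; cat > h.py <<'E'
import numpy as np,cv2
from station import manip,viewer,ticket,nets
def cams(names=("scene","side")):
    return {n:viewer.get_image(n) for n in names}
def proj(c,P):
    T=np.linalg.inv(c["extrinsics"]);p=T[:3,:3]@np.asarray(P).T+T[:3,3:4];u=c["K"]@p
    return (u[:2]/u[2]).T
def ray(c,uv):
    E=c["extrinsics"];d=E[:3,:3]@np.linalg.inv(c["K"])@np.array([uv[0],uv[1],1.]);return E[:3,3],d
def atz(c,uv,z):
    o,d=ray(c,uv);return o+d*(z-o[2])/d[2]
E
python3 - <<'E'
from h import *
C=cams()
for n,c in C.items():
    cv2.imwrite(f"pics/{n}0.png",c["img"][:,:,::-1])
    print(n,c["extrinsics"][:3,3].round(3))
    for t,z in [("left_push",.0365),("right_push",.0365),("left_knob",.0735),("right_knob",.0735),("start_key_top",.123),("reader",0),("vial_red",.02),("vial_blue",.02)]:
        for r in nets.spot_point(n,t)[:3]:
            print(n,t,round(r["p"],2),np.round(r["uv"],1),atz(c,r["uv"],z).round(4))
o=manip.get_obs();print(o["position"],o["tool_rot"],o["t"])
E
```

```text
scene [-0.051 -0.575  0.605]
scene left_push 0.63 [256.4 238.2] [0.4667 0.114  0.0365]
scene right_push 0.62 [282.1 256.5] [0.4658 0.0237 0.0365]
scene right_push 0.59 [333.8 328.4] [ 0.3979 -0.1937  0.0365]
scene left_knob 0.53 [272.2 199.6] [0.5661 0.1794 0.0735]
scene left_knob 0.51 [285.5 256.1] [ 0.4383 -0.0185  0.0735]
scene right_knob 0.64 [285. 255.] [ 0.44   -0.015   0.0735]
scene right_knob 0.58 [324.6 227. ] [0.5755 0.0094 0.0735]
scene start_key_top 0.59 [301.7 181.3] [0.6204 0.1349 0.123 ]
scene reader 0.56 [302.7 240.5] [0.5788 0.0804 0.    ]
scene vial_red 0.92 [319.7 291.7] [ 0.4615 -0.0954  0.02  ]
scene vial_red 0.87 [351.1 292.6] [ 0.507  -0.1366  0.02  ]
scene vial_red 0.43 [311.5 242.5] [0.568  0.0398 0.02  ]
scene vial_blue 0.53 [283.  229.7] [0.5531 0.1228 0.02  ]
side [0.501 0.949 0.463]
side left_push 0.92 [304.5 235.3] [0.4543 0.1173 0.0365]
side right_push 0.73 [296.2 220.3] [0.4718 0.0311 0.0365]
side right_push 0.32 [285.7 270.9] [0.5003 0.2756 0.0365]
side left_knob 0.36 [263.7 231.8] [0.5492 0.171  0.0735]
side right_knob 0.49 [258.  204.6] [0.5718 0.0111 0.0735]
side start_key_top 0.42 [229.4 205.4] [0.6282 0.1337 0.123 ]
side reader 0.91 [256.2 242.8] [0.5744 0.086  0.    ]
side vial_red 0.74 [272.4 210.6] [ 0.5373 -0.0718  0.02  ]
side vial_red 0.56 [254.8 225.8] [0.5811 0.0283 0.02  ]
side vial_red 0.52 [290.3 214.7] [ 0.4862 -0.042   0.02  ]
[ 0.20800803 -0.61584249  0.25332067] [5.45773005e-05 9.86769119e-01 1.62131747e-01 4.27173216e-06] 0.9
```

View pics/scene0.png

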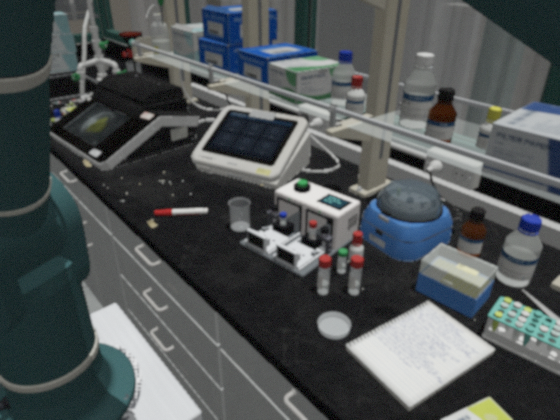

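View pics/side0.png

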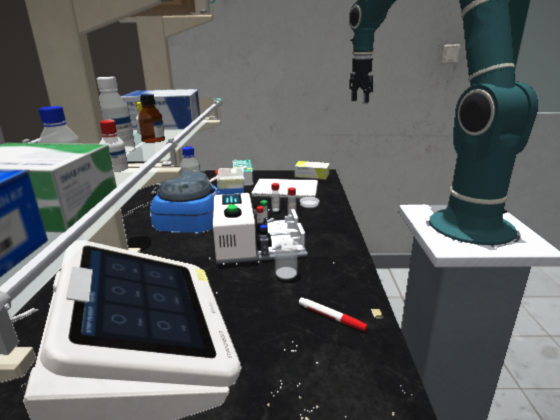

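The scene shows the red-capped vial at about (313,225) in the right lane and the blue one at (283,217) in the left lane. The two loose red vials, at (324,275) and (355,275), are taller look-alikes. I'll move above the front of the reader to measure with the wrist camera.

```bash
python3 -m handwheel '[[0.346,-0.27,-0.05,0,0,0.05],[0.346,-0.27,-0.05,0,0,0.1],[0.346,-0.27,-0.05,0,0,0.15],[0.346,-0.27,-0.05,0,0,0.15],[0.346,-0.27,-0.05,0,0,0.15],[0.346,-0.27,-0.05,0,0,0.15],[0.346,-0.27,-0.05,0,0,0.15],[0.346,-0.27,-0.05,0,0,0.15],[0.443,-0.532,-0.05,0,0,0.15],[0.443,-0.532,-0.05,0,0,0.15],[0.443,-0.532,-0.05,0,0,0.15],[0.443,-0.532,-0.05,0,0,0.15],[0.443,-0.532,-0.05,0,0,0.15],[0.443,-0.532,-0.05,0,0,0.15],[0.443,-0.532,-0.05,0,0,0.15]]' -1
cat >> h.py <<'E'
from scipy.spatial.transform import Rotation as R
def wrist():
    o=manip.get_obs();c=viewer.get_image("wrist")
    q=o["tool_rot"];T=np.eye(4);T[:3,:3]=R.from_quat([q[1],q[2],q[3],q[0]]).as_matrix();T[:3,3]=o["position"]
    c=dict(c);c["extrinsics"]=T@c["tool_from_camera"];return o,c
Z=[("left_push",.0365),("right_push",.0365),("left_knob",.0735),("right_knob",.0735),("start_key_top",.123),("reader",0)]
E
cat > look.py <<'E'
from h import *
import sys
o,c=wrist();cv2.imwrite(f"pics/{sys.argv[1]}.png",c["img"][:,:,::-1])
print("t",o["t"],"pos",o["position"].round(4),"cam",c["extrinsics"][:3,3].round(3),"W",np.abs(o["wrist_force"]).max().round(1))
for t,z in Z:
    for r in nets.spot_point("wrist",t)[:2]: print(t,round(r["p"],2),np.round(r["uv"],1),atz(c,r["uv"],z).round(4))
E
python3 look.py w1
```

```text
t: 2.78
position: [0.4575, 0.0283, 0.3032]
tool_rot: [0.0, 0.999, 0.049, -0.0]
wrist_force: [0.4, -0.5, -0.8]
gripper_width: -0.0001
gripper_force: 0.0
t 2.775 pos [0.4575 0.0283 0.3032] cam [0.538 0.035 0.424] W 0.8
left_push 0.67 [200.8 150.4] [0.4631 0.1093 0.0365]
left_push 0.57 [234.   47.6] [0.5706 0.0795 0.0365]
right_push 0.96 [279.9 147.3] [0.4752 0.023  0.0365]
right_push 0.71 [193.   62.7] [0.5523 0.1203 0.0365]
left_knob 0.96 [148.1  55.1] [0.5533 0.1532 0.0735]
right_knob 0.9 [309.6  46.3] [0.5754 0.0068 0.0735]
right_knob 0.66 [275.2  59.4] [0.5613 0.0369 0.0735]
reader 0.67 [233.2  44.8] [0.5765 0.0848 0.    ]
reader 0.52 [189.4  59. ] [0.5571 0.1324 0.    ]
```

View pics/w1.png

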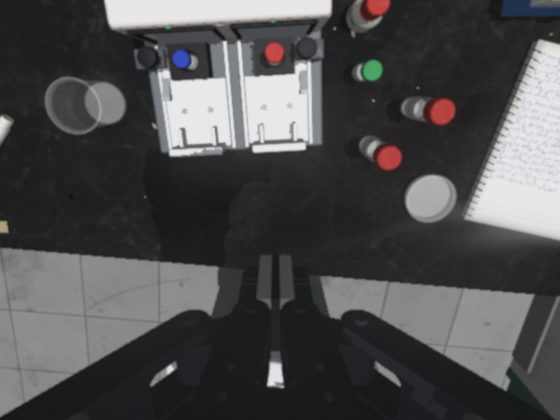

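The wrist picture shows the red cap at (275,53) in the right lane, blue at (182,60) in the left, the push faces at (280,147) and (200,151), and the knobs at (310,47) and (148,56). Fitting these puts the reader yaw at about 0.147 and right_push at about (0.4755, 0.022). Next I descend in front of the right plate.

```bash
python3 -m handwheel '[[-0.024,0.01,0,0,0,-0.033],[-0.024,0.01,0.05,0,0,-0.033],[-0.024,0.01,0.1,0,0,-0.033],[-0.024,0.01,0.15,0,0,-0.033],[-0.024,0.01,0.2,0,0,-0.033],[-0.024,0.01,0.23,0,0,-0.033],[-0.024,0.01,0.248,0,0,-0.033],[-0.024,0.01,0.248,0,0,-0.033],[-0.024,0.01,0.248,0,0,-0.033]]' -1
python3 look.py w2; python3 - <<'E'
from h import *
C=cams();
for n,c in C.items():
    i=c["img"][170:310,200:400] if n=="scene" else c["img"][160:300,200:400]
    cv2.imwrite(f"pics/{n}2.png",cv2.resize(i[:,:,::-1],None,fx=4,fy=4,interpolation=cv2.INTER_CUBIC))
E
```

```text
t: 4.25
position: [0.4352, 0.0176, 0.0559]
tool_rot: [0.0, 0.997, 0.075, 0.001]
wrist_force: [0.2, -0.2, 0.5]
gripper_width: 0.0003
gripper_force: 0.0
t 4.25 pos [0.4352 0.0176 0.0559] cam [0.515 0.028 0.176] W 0.5
left_push 0.74 [ 57.5 193.3] [0.4598 0.1108 0.0365]
left_push 0.45 [267.3 193.9] [0.4726 0.025  0.0365]
right_push 0.67 [268.9 187.6] [0.4754 0.0248 0.0365]
reader 0.41 [483.7   1.3] [ 0.5642 -0.0577  0.    ]
```

View pics/w2.png

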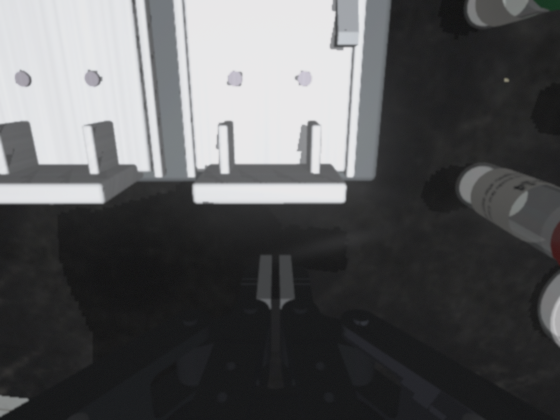

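View pics/side2.png

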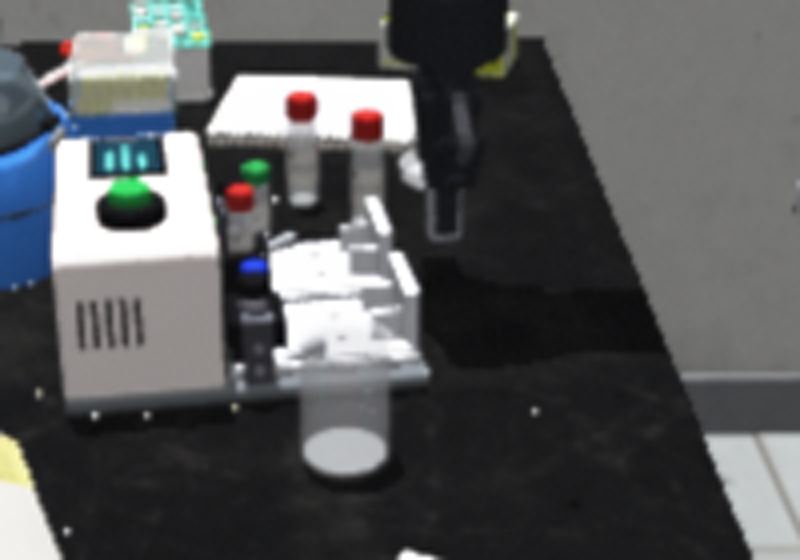

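The wrist picture shows the shut fingers at column 275, centred on the right push plate (columns 193-346) and square to it. In the side view the tip sits at mid-plate height. Now pushing in gently.

```bash
python3 -m handwheel '[[0.012,0,0,0,0,0],[0.022,0,0,0,0,0],[0.03,0,0,0,0,0],[0.036,0,0,0,0,0],[0.042,0,0,0,0,0],[0.048,0,0,0,0,0],[0.054,0,0,0,0,0],[0.06,0,0,0,0,0],[0.066,0,0,0,0,0],[0.072,0,0,0,0,0],[0.078,0,0,0,0,0],[0.084,0,0,0,0,0],[0.088,0,0,0,0,0],[0.09,0,0,0,0,0],[0.09,0,0,0,0,0],[0.09,0,0,0,0,0]]' -1; python3 look.py w3
```

```text
t: 6.7
position: [0.5233, 0.0311, 0.0551]
tool_rot: [-0.0, 0.997, 0.075, -0.0]
wrist_force: [-3.8, 0.6, -1.2]
gripper_width: 0.0
gripper_force: 2.1
t 6.7 pos [0.5233 0.0311 0.0551] cam [0.603 0.042 0.176] W 3.8
left_push 0.73 [ 91.9 368.8] [0.4594 0.1107 0.0365]
right_push 0.74 [267.1 252. ] [0.5349 0.0349 0.0365]
right_knob 0.95 [368.9 201.5] [0.5744 0.0086 0.0735]
reader 0.86 [180.1 132.1] [0.5749 0.0846 0.    ]
```

View pics/w3.png

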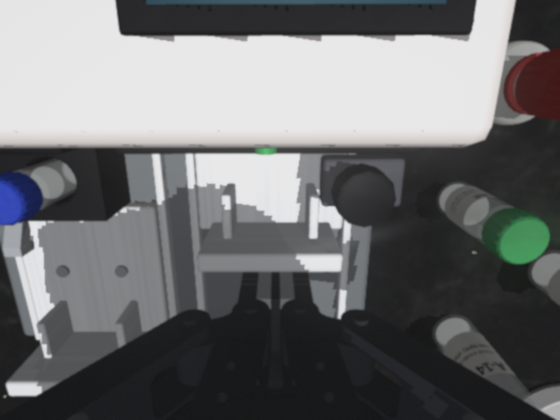

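The slide is in about 60 mm with 3.8 N on the wrist, and the plate edge is at (270,258). I keep going to the stop in small steps.

```bash
python3 -m handwheel '[[0.003,0,0,0,0,0],[0.006,0,0,0,0,0],[0.008,0,0,0,0,0],[0.008,0,0,0,0,0]]' -1; python3 -m handwheel '[[0.002,0,0,0,0,0],[0.002,0,0,0,0,0]]'; python3 -m handwheel '[[0.002,0,0,0,0,0],[0.002,0,0,0,0,0]]'
```

```text
t: 7.55
position: [0.5314, 0.0323, 0.0551]
tool_rot: [-0.0, 0.997, 0.075, -0.0]
wrist_force: [-5.3, 0.7, -1.1]
gripper_width: -0.0002
gripper_force: 2.3
t: 7.8
position: [0.5319, 0.0324, 0.0551]
tool_rot: [0.0, 0.997, 0.075, -0.002]
wrist_force: [-8.7, 0.5, 1.8]
gripper_width: -0.0001
gripper_force: 4.2
t: 8.05
position: [0.532, 0.0324, 0.055]
tool_rot: [0.001, 0.997, 0.075, -0.004]
wrist_force: [-13.3, -0.9, 6.9]
gripper_width: 0.0001
gripper_force: 6.8
```

It is hard against the stop: the position holds while the force climbs to 13 N. I'm releasing, backing off and rising.

```bash
python3 -m handwheel '[[-0.008,0,0,0,0,0],[-0.016,0,0,0,0,0],[-0.024,0,0,0,0,0],[-0.034,0,0,0,0,0],[-0.05,0,0,0,0,0],[-0.07,0,0,0,0,0],[-0.07,0,-0.05,0,0,0],[-0.07,0,-0.1,0,0,0],[-0.07,0,-0.15,0,0,0],[-0.07,0,-0.2,0,0,0],[-0.07,0,-0.22,0,0,0],[-0.07,0,-0.22,0,0,0],[-0.07,0,-0.22,0,0,0]]' -1; python3 look.py w4
```

```text
t: 9.68
position: [0.4656, 0.0221, 0.2745]
tool_rot: [0.0, 0.997, 0.075, -0.0]
wrist_force: [-0.3, -0.4, -0.2]
gripper_width: -0.0001
gripper_force: 0.0
t 9.675 pos [0.4656 0.0221 0.2745] cam [0.545 0.033 0.395] W 0.4
left_push 0.76 [185.6 161.8] [0.4585 0.1126 0.0365]
right_push 0.78 [274.  115.7] [0.5179 0.0296 0.0365]
left_knob 0.89 [132.6  54.8] [0.5521 0.155  0.0735]
left_knob 0.61 [272.2 115.1] [0.521  0.0316 0.0735]
right_knob 0.62 [310.6  54.3] [0.5751 0.007  0.0735]
```

View pics/w4.png

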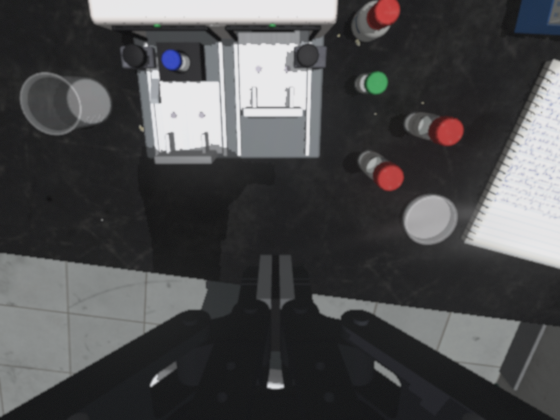

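The right plate now rests at (274,113), about 44 mm in, so it is latched; the left slide is unmoved at (185,160). Now over to the key for a precise look.

```bash
python3 -m handwheel '[[0.04,-0.03,-0.03,0,0,0],[0.092,-0.075,-0.03,0,0,0],[0.092,-0.075,-0.03,0,0,0],[0.092,-0.075,-0.03,0,0,0],[0.092,-0.075,-0.03,0,0,0]]' -1; python3 look.py w5;  python3 - <<'E'
from h import *
C=cams()
o,c=wrist();C["wrist"]=c
A=[];b=[]
for n,c in C.items():
    for r in nets.silhouettes(n,"start_key_top")[:2]:
        ys,xs=np.nonzero(r["pixels"]);print(n,r["p"],r["rect"],atz(c,(xs.mean(),ys.mean()),.121).round(4))
    print(n,[(round(r["p"],2),atz(c,r["uv"],.123).round(4)) for r in nets.spot_point(n,"start_key_top")[:2]])
E
```

```text
t: 10.65
position: [0.5454, 0.109, 0.3049]
tool_rot: [0.001, 0.997, 0.074, -0.0]
wrist_force: [-0.2, 0.2, -0.3]
gripper_width: -0.0001
gripper_force: 0.0
t 10.65 pos [0.5454 0.109  0.3049] cam [0.625 0.12  0.425] W 0.3
left_push 0.84 [263.3 231.7] [0.4603 0.1085 0.0365]
left_push 0.35 [409.5 161.1] [ 0.5691 -0.0409  0.0365]
right_push 0.61 [336.1 192.9] [0.5206 0.0326 0.0365]
left_knob 0.86 [229.7 154.6] [0.5539 0.1546 0.0735]
left_knob 0.64 [250.7  85. ] [0.6228 0.1422 0.0735]
right_knob 0.83 [376.6 158.5] [0.5721 0.0078 0.0735]
start_key_top 0.66 [252.9  86.3] [0.6224 0.1372 0.123 ]
reader 0.75 [295.1 134.4] [0.5748 0.0875 0.    ]
scene 0.62 [294.4, 177.7, 310.7, 188.1] [0.6187 0.1329 0.121 ]
scene [(0.41, array([0.6242, 0.1472, 0.123 ])), (0.27, array([4.396e-01, 2.000e-04, 1.230e-01]))]
side 0.72 [254.6, 207.4, 281.3, 230.9] [0.5307 0.2283 0.121 ]
side 0.41 [224.7, 203.1, 236.1, 211.5] [0.6213 0.1418 0.121 ]
side [(0.46, array([0.5425, 0.2628, 0.123 ])), (0.45, array([0.6275, 0.1229, 0.123 ]))]
wrist 0.68 [239.0, 69.7, 272.1, 103.9] [0.6235 0.1367 0.121 ]
wrist [(0.79, array([0.6206, 0.1371, 0.123 ])), (0.36, array([0.5813, 0.0265, 0.123 ]))]
```

View pics/w5.png

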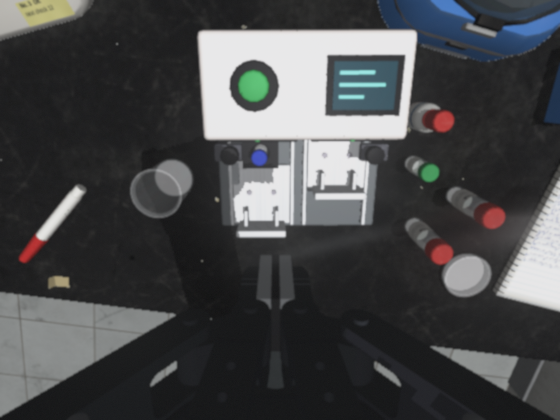

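The key is at (254,86) in the picture, which gives (0.6225, 0.137). I move above it and descend close to it.

```bash
python3 -m handwheel '[[0.05,-0.01,0,0,0,0],[0.08,-0.016,0,0,0,0],[0.08,-0.016,0.05,0,0,0],[0.08,-0.016,0.1,0,0,0],[0.08,-0.016,0.13,0,0,0],[0.08,-0.016,0.145,0,0,0],[0.08,-0.016,0.152,0,0,0],[0.08,-0.016,0.152,0,0,0]]' -1;  python3 - <<'E'
from h import *
C=cams();a=[cv2.resize(C[n]["img"][y:y+75,x:x+95,::-1],None,fx=4,fy=4,interpolation=cv2.INTER_CUBIC) for n,y,x in(("scene",135,260),("side",160,190))]
cv2.imwrite("pics/k.png",np.hstack(a)); print(manip.get_obs()["position"])
E
```

```text
t: 12.45
position: [0.6232, 0.1383, 0.1539]
tool_rot: [-0.0, 0.997, 0.075, 0.001]
wrist_force: [0.3, 0.7, 0.3]
gripper_width: -0.0002
gripper_force: 0.0
[0.62345604 0.13835697 0.1546061 ]
```

View pics/k.png

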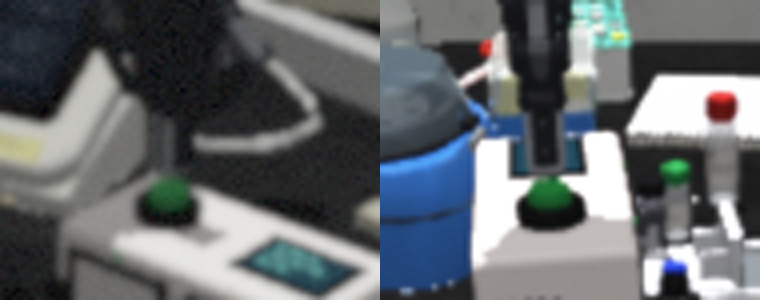

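Both views show the tip centred just above the green key with a small gap. Pressing down slowly now.

```bash
python3 -m handwheel '[[0,0,0.004,0,0,0],[0,0,0.008,0,0,0],[0,0,0.01,0,0,0],[0,0,0.01,0,0,0]]' -1; python3 -m handwheel '[[0,0,0.002,0,0,0],[0,0,0.003,0,0,0],[0,0,0.003,0,0,0]]';python3 -m handwheel '[[0,0,0.002,0,0,0],[0,0,0.002,0,0,0]]'
```

```text
t: 13.05
position: [0.6228, 0.1381, 0.1434]
tool_rot: [0.0, 0.997, 0.075, 0.0]
wrist_force: [0.8, -0.5, 1.9]
gripper_width: -0.0002
gripper_force: 1.0
t: 13.42
position: [0.6228, 0.138, 0.1404]
tool_rot: [0.0, 0.997, 0.075, 0.0]
wrist_force: [-0.3, -1.0, 3.1]
gripper_width: -0.0003
gripper_force: 1.8
t: 13.68
position: [0.6228, 0.1381, 0.14]
tool_rot: [0.0, 0.997, 0.075, 0.0]
wrist_force: [-4.6, -1.8, 14.0]
gripper_width: 0.0
gripper_force: 6.5
```

The key is bottomed: 14 N with no further travel. Releasing, rising and checking.

```bash
python3 -m handwheel '[[0,0,-0.005,0,0,0],[0,0,-0.02,0,0,0],[0,0,-0.07,0,0,0],[0,0,-0.12,0,0,0],[-0.05,0.01,-0.165,0,0,0],[-0.08,0.016,-0.165,0,0,0],[-0.08,0.016,-0.165,0,0,0],[-0.08,0.016,-0.165,0,0,0]]' -1; python3 look.py w6
```

```text
t: 14.68
position: [0.5464, 0.1104, 0.3034]
tool_rot: [-0.0, 0.997, 0.075, 0.0]
wrist_force: [0.1, -0.0, -0.3]
gripper_width: -0.0001
gripper_force: 0.0
t 14.675 pos [0.5464 0.1104 0.3034] cam [0.626 0.121 0.424] W 0.3
left_push 0.62 [260.8 231.5] [0.4622 0.1132 0.0365]
right_push 0.88 [336.1 196.3] [0.5185 0.0338 0.0365]
left_knob 0.75 [417.6 117.9] [ 0.6185 -0.0196  0.0735]
left_knob 0.63 [231.8 157. ] [0.5534 0.1538 0.0735]
right_knob 0.88 [376.7 159.1] [0.5732 0.0099 0.0735]
start_key_top 0.95 [253.6  87.6] [0.6227 0.1381 0.123 ]
reader 0.9 [298.5 134.3] [0.5772 0.0855 0.    ]
```

View pics/w6.png

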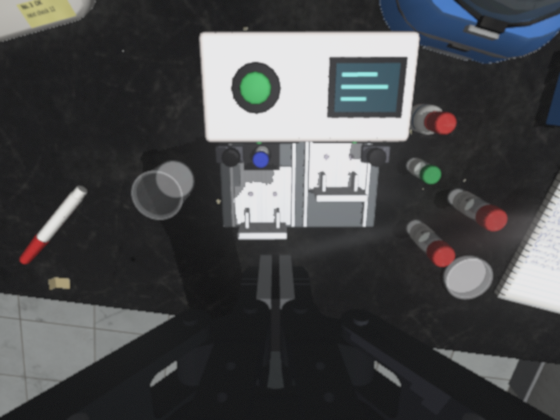

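The right plate is still latched at (340,197), the left slide is still out at (262,236), the key at (255,88) is up, and nothing else has moved.

```bash
python3 -c "
from station import ticket
print(ticket.close_job())"
```

```text
the job is handed in; nothing more can be done
None
```

The red-capped vial's slide (right lane) was pushed to its stop and sprang back to rest at about 44 mm, in its latched position; the green start key was then pressed to the bottom and released, nothing else appeared to move, and the job is handed in.

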